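Dial an order number on the call box

ROBOT

A 6-joint arm with a two-finger parallel gripper is mounted at the origin on a cart in front of the work surface, level with it; the furniture and walls round the work are solid. World frame = base frame: x ahead of the robot, y to its left, z up, the work surface at z = 0. Lengths are in m, angles in rad, forces in N, time in s.
With the tool pointing down it reaches from about 0.35 to 0.775 m from the base axis. Payload 7.3 kg.
Tool frame: the origin (TCP) lies at the centre of the arm's flange, where the gripper is bolted on; the fingertips stand 178 mm ahead of it and the grasp point (between the pads) lies 159 mm ahead of it (tip_extent is the distance from the TCP to the fingertips, in m); z points along the fingers, y is the line along which they close (so a half turn about z gives the same grasp; the last joint's range is limited). The gripper opens to 92 mm and grips with 3 to 60 N. Pads are 19 mm wide; open, the fingers measure 130 mm over their backs; the gripper's body (75 mm by 190 mm) begins 47 mm behind the grasp point.
Start: joints at [1.051, 0.342, 1.524, -0, 1.275, -0.146], TCP at [0.192, 0.489, 0.405] pointing down, gripper open.
Joint ranges: [-2.53, 2.53], [-0.77, 2.02], [0.04, 2.7], [-1, 4.14], [0.28, 2.66], [-3.11, 3.11]. Speed limits (rad/s): [2.57, 2.57, 3.14, 3.14, 3.14, 3.14].

INTERFACE

Orientations are given as [roll, pitch, yaw] about the fixed x, y, z axes, in that order (R = Rz(yaw) Ry(pitch) Rx(roll)).
In Python, from cell import * gives the robot as it stands.
- The arm moves only by the tool arm_command, never from a script. Its arguments are lists of equal length, an entry for each row: "xyz": the shift along the world's x, y, z in mm, a list of three; "spin": the turn about the world's z in degrees. In form: {"xyz": [[tx, ty, tz], ...], "spin": [spin, ...]}. A call has 1 to 20 rows; each row shifts and turns the commanded pose from where the row before left it; what a row does not reach is not made up. A row lasts 1/10 s, in which the tool goes at most 50 mm and 8.59 degrees, less where a joint would pass 70% of its speed; a pose out of reach is approached as far as the arm can. A call with a gripper value outside its range is refused whole. "jaw" is the opening, from -1 (shut) to 1 (fully open), set as the call begins (left out, the last holds). The fingers move at their own pace and stop on an object; "squeeze" is the grip in N (left out, the last holds). Time passes only in rows, so rows that do not move let the fingers close. It gives the time, the measured TCP pose, the force, the opening and the grip force at its end, in the units of the state.
- observe(): the state, without advancing time (a new reading comes with each control period).
- read_camera(name): name is "side" or "top"; returns a dict with "img" (400x640x3 uint8, red, green, blue), "depth" (400x640 float32, m along the optical axis (not along the pixel's ray), 0 where there is no reading), "fx", "fy", "cx", "cy" (pixels), "world_from_camera" (4x4, takes a point from camera to world coordinates). Camera axes: x right, y up, looking along -z (the intrinsics and any distortion apply to the point x, -y, -z); pixel columns grow to the right and rows downward; lengths in m; the calibration is good to about 2 mm. A picture is of the moment at which its call begins.
- hand_in(): hands the job in; it is judged then, once.
The state is a dict: "time": time; "qpos": joint angles; "qvel": joint speeds; "joint_efforts": joint torques, N m; "tool_pos": TCP position; "tool_rot": TCP orientation; "contact_force": force on the tool from outside, world axes, zero at the start; "torque": the same for the moment, N m; "opening": finger opening in m; "grip_force": force on a finger pad.
Only numpy, scipy, OpenCV 4.12 (cv2) and the standard library are available. Lean on these libraries where they do the work, as an engineer would, in place of code of your own. Each camera call takes 0.05 s, during which the arm holds its last target. There are 200 camera calls.

TASK

Order 4-1-3 is ready: gently roll the three thumbwheels of the call box to 4, 1 and 3 from left to right, each resting in its click, and only then press the call key fully down and let it go. Do not lean hard on the wheels (stay under 12 N), and leave the pastries lying round the box where they are.

Things in the scene. Friction and masses are not known exactly. Their poses are not given: they have to be found in the camera images.
- call_box: Grey call box fixed to the counter: 110 mm deep (x), 196 wide (y), flat top at 78 mm. Origin: centre of its underside; x points away from the operator, y left, z up. In it the wheels' axles lie along y at x 0, z 55 and y +64 (left), +20 (middle), -24 (right); the call key at x 0, y -70. Slots 28 mm wide, 54 long; 16 mm cheeks between them carry small dark reading bars at x 0.
- carriage_left: Left thumbwheel on its sprung carriage; origin: middle of the wheel's axle, axes as the box's. Black wheel, knurled edges, nominal radius 32 mm, 24 wide, crown about 9 mm above the box's top. Wheels run up to 3 mm out of true, each differently, so the crown rises or sinks as they turn. The carriage yields downward: from 2 N on, 3.5 N per mm, hard stop at 5 mm.
- carriage_middle: The same for the middle thumbwheel. The rims have nothing to hook: they are turned only by the friction of a fingertip pressed down on the crown and drawn along it (coefficient about 1); rolling over a click takes up to about 2.5 N along the rim.
- carriage_right: The same for the right thumbwheel.
- wheel_left (a joint): Angle of the left thumbwheel, rad: digit k rests in its click at 0.5 k; digits 0 to 5, a stop just beyond either end; at the start it may hang between clicks. Drawing the crown away from the operator (+x of the box) raises it; one digit is about 16 mm along the rim. The digit set is the number of white dots (0 to 5, as on dice) at the crown, between the reading bars.
- wheel_middle (a joint): The same for the middle thumbwheel.
- wheel_right (a joint): The same for the right thumbwheel.
- call_key (a joint): Travel of the call key, m: 0 released, 0.006 fully down; a spring returns it, 5 N when fully down.
- call_key_top (a point): Centre of the top face of the round grey call key, 28 mm across, on the right of the box's top; it moves with the key.
- croissant: Loose croissant, about 65 x 133 x 49 mm, behind the box. Bystander.
- slice: Loose slice of red-topped cake, about 70 x 106 x 49 mm, right of the box. Bystander.
- cookie: Loose round cookie, 68 mm across, 15 mm thick, on the tray left of the box. Bystander.

How it is judged:
On the way, in this order (a step that is already met when the one before it is completed fails the run):
1. all three wheels rest in their clicks at 4, 1 and 3 with the fingers off them (value of joint wheel_left between 1.85 and 2.15 rad and value of joint wheel_middle between 0.35 and 0.65 rad and value of joint wheel_right between 1.35 and 1.65 rad and contact force between each of the arm, the fingers and carriage_left below 0.1 N and contact force between each of the arm, the fingers and carriage_middle below 0.1 N and contact force between each of the arm, the fingers and carriage_right below 0.1 N), for 0.2 s.
2. the call key is pressed down fully (value of joint wheel_left between 1.85 and 2.15 rad and value of joint wheel_middle between 0.35 and 0.65 rad and value of joint wheel_right between 1.35 and 1.65 rad and value of joint call_key above 0.0048 m), for 0.02 s.
At the end, for the whole second after the job is handed in: the left, middle and right wheels stand within 0.15 rad of digits 4, 1 and 3 (2.0, 0.5 and 1.5 rad) and at rest, and the call key is up again (under 1.5 mm), having been pressed at least 4.8 mm after the code was set (value of joint wheel_left between 1.85 and 2.15 rad and value of joint wheel_middle between 0.35 and 0.65 rad and value of joint wheel_right between 1.35 and 1.65 rad and value of joint call_key below 0.0015 m and velocity of joint wheel_left between -0.1 and 0.1 rad/s and velocity of joint wheel_middle between -0.1 and 0.1 rad/s and velocity of joint wheel_right between -0.1 and 0.1 rad/s); the robot touches nothing.
It fails at once if a wheel was pressed with more than 12 N (contact force between any of the fingers, the arm and carriage_left above 12 N or contact force between any of the fingers, the arm and carriage_middle above 12 N or contact force between any of the fingers, the arm and carriage_right above 12 N).
It fails at once if the call key was pressed before the code was set (value of joint call_key above 0.003 m and not (value of joint wheel_left between 1.85 and 2.15 rad and value of joint wheel_middle between 0.35 and 0.65 rad and value of joint wheel_right between 1.35 and 1.65 rad)).
It fails at once if a pastry beside the box was shifted by more than 20 mm (distance of any of croissant, slice, cookie from where it was at the start of the episode above 0.02 m).
It also fails if it takes over 67 s, if anything falls off the work surface, if the arm or the gripper's body presses on something with over 40 N, if the wrist force passes 120 N, or if a joint passes its speed limit or range.

## Working session

There is one attempt and no reset: what is moved stays moved. The work goes in short steps, Python scripts to look and compute and a tool call to move; the robot and the scene stay as the last step left them, time stands still between calls to the robot, and variables do not carry over. Pictures are saved under pics/ and viewed, at most 10 in all, crops included, and the job is handed in when it is done.

Besides the shell and the picture viewer there is one more tool, called after "Emit:" as name(argument=value, ...) on one line, values as JSON. arm_command: Moves the arm, as the interface text tells. Its arguments: {"type":"object","properties":{"xyz":{"type":"array","items":{"type":"array","items":{"type":"number"}}},"spin":{"type":"array","items":{"type":"number"}},"jaw":{"type":"number"},"squeeze":{"type":"number"}},"required":["xyz","spin"]}

```bash
mkdir -p pics; ls
python3 - <<'E'
from cell import *
import cv2,numpy as np
s=observe();print(s)
a=[]
for n in("top","side"):
    c=read_camera(n);np.savez(f"{n}0.npz",**c)
    print(n,c["fx"],c["fy"],c["cx"],c["cy"],c["world_from_camera"].round(4).tolist(),[k for k in c])
    cv2.imwrite(f"pics/{n}0.png",c["img"][:,:,::-1])
E
```

```text
pics
{'time': 0.0, 'qpos': array([ 1.05100890e+00,  3.42719661e-01,  1.52504553e+00, -2.66419773e-06,
        1.27539607e+00, -1.45987102e-01]), 'qvel': array([ 0.00010675,  0.00153738, -0.00204329,  0.00062826, -0.00090139,
       -0.00124365]), 'joint_efforts': array([-1.27938718e-03, -4.31236768e+01, -2.44219011e+01,  7.16400566e-02,
        5.59217006e-02, -1.21401745e-04]), 'tool_pos': array([0.19160793, 0.48863104, 0.40403639]), 'tool_rot': array([-3.14004036e+00, -2.25663730e-04,  2.76779293e+00]), 'contact_force': array([-0.05206049,  0.24642129,  0.24579961]), 'torque': array([ 0.02778052, -0.0498499 , -0.05590346]), 'grip_force': 0.0, 'opening': 0.0917315148532152}
top 442.917455221121 442.917455221121 314.4830356464872 201.9808987100349 [[0.0259, 0.9909, -0.1319, 0.3723], [-0.9997, 0.025, -0.0085, -0.3037], [-0.0052, 0.1321, 0.9912, 1.1051], [0.0, 0.0, 0.0, 1.0]] ['img', 'depth', 'fx', 'fy', 'cx', 'cy', 'world_from_camera']
side 377.8600612299839 377.8600612299839 319.9978582706379 198.28300503303265 [[0.9732, 0.1076, -0.2035, 0.3394], [-0.2296, 0.3948, -0.8896, -1.0693], [-0.0154, 0.9125, 0.4089, 0.4331], [0.0, 0.0, 0.0, 1.0]] ['img', 'depth', 'fx', 'fy', 'cx', 'cy', 'world_from_camera']
```

View pics/top0.png

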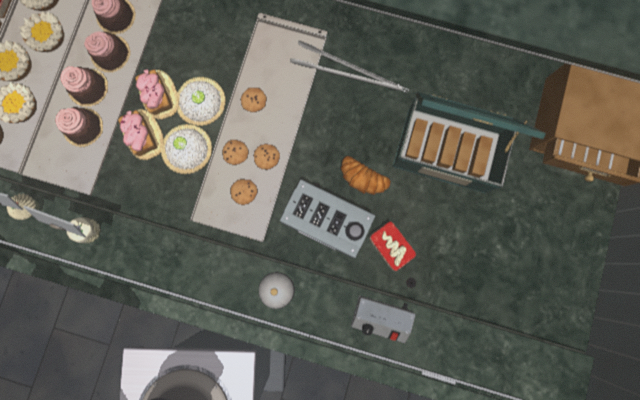

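View pics/side0.png

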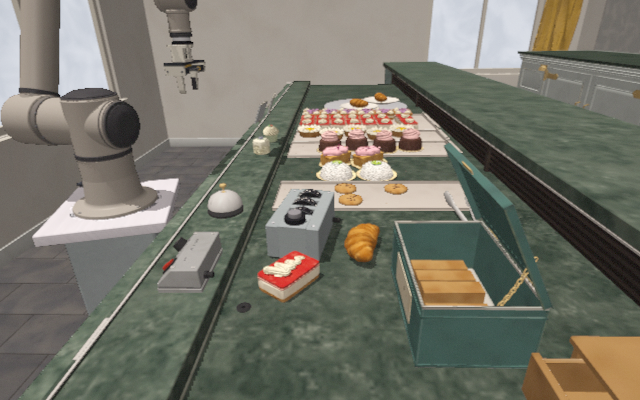

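Top view: box around (327,218), with wheels at about (303,206), (319,213) and (337,221), the key at (355,231), the croissant at (365,175) and the cake at (393,246). The side view shows the box around (300,222).

```bash
cat > h.py <<'E'
import cv2,numpy as np
def pts(c):
    d=c["depth"];v,u=np.mgrid[:400,:640]
    p=np.stack([(u-c["cx"])/c["fx"]*d,-(v-c["cy"])/c["fy"]*d,-d,np.ones_like(d)],-1)@c["world_from_camera"].T
    return p[...,:3]
def proj(c,P):
    T=np.linalg.inv(c["world_from_camera"]);q=np.c_[np.atleast_2d(P),np.ones(len(np.atleast_2d(P)))]@T.T
    return np.c_[c["cx"]+c["fx"]*q[:,0]/-q[:,2],c["cy"]-c["fy"]*q[:,1]/-q[:,2]]
E
python3 - <<'E'
from h import *
for n,(u0,u1,v0,v1) in dict(top=(270,385,170,265),side=(255,345,180,265)).items():
    c=dict(np.load(n+"0.npz"));p=pts(c)
    m=np.zeros((400,640),bool);m[v0:v1,u0:u1]=1
    z=p[...,2];q=p[m&(abs(z-.078)<.006)]
    print(n,len(q),np.median(q[:,2]),np.percentile(q[:,2],[5,95]))
    if n=="side": q=q[(abs(q[:,0]-.40)<.3)]
    m2=(m&(abs(z-.078)<.006)).astype(np.uint8)
    k,l,st,_=cv2.connectedComponentsWithStats(m2);i=1+st[1:,4].argmax();q=p[l==i]
    r=cv2.minAreaRect((q[:,:2]*1000).astype(np.float32));print(r,cv2.boxPoints(r).round(1).tolist())
    w=p[m&(z>.084)&(z<.1)];print("high",len(w),w.mean(0) if len(w) else 0)
    cr=c["img"][v0:v1,u0:u1,::-1];cv2.imwrite(f"pics/{n}1.png",cv2.resize(cr,None,fx=6,fy=6,interpolation=cv2.INTER_CUBIC))
E
```

```text
top 3168 0.0782456695261553 [0.0748596  0.08194508]
((474.00750732421875, -325.0987548828125), (196.11753845214844, 110.5089111328125), 65.29850006103516) [[382.79998779296875, -391.1000061035156], [483.20001220703125, -437.29998779296875], [565.2000122070312, -259.1000061035156], [464.79998779296875, -212.89999389648438]]
high 591 [ 0.47058779 -0.33042167  0.08920725]
side 1689 0.07685551614102376 [0.07416273 0.08225285]
((469.3250732421875, -327.0184326171875), (201.59437561035156, 109.85212707519531), 65.6689224243164) [[377.70001220703125, -396.20001220703125], [477.79998779296875, -441.5], [560.9000244140625, -257.79998779296875], [460.79998779296875, -212.5]]
high 361 [ 0.456324   -0.3583077   0.08990702]
```

View pics/top1.png

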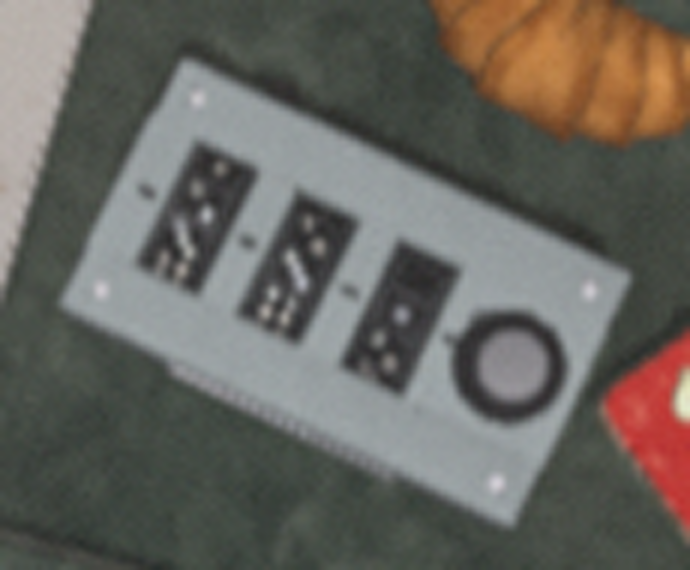

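View pics/side1.png

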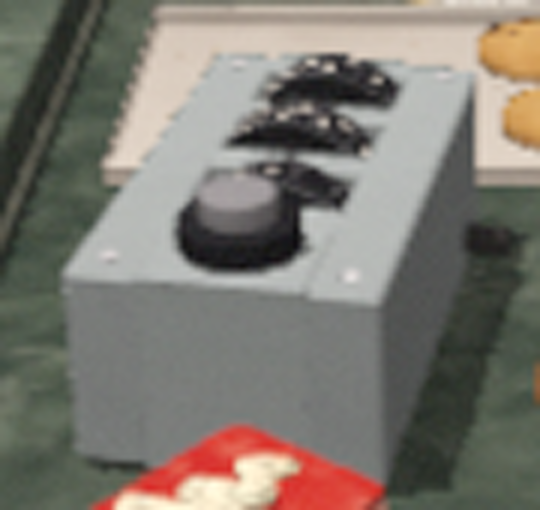

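```bash
cat >> h.py <<'E'
C=np.array([.473,-.3258]);YAW=np.radians(-24.6)
R=np.array([[np.cos(YAW),-np.sin(YAW)],[np.sin(YAW),np.cos(YAW)]])
def b2w(x,y,z): # box -> world
    x,y,z=np.broadcast_arrays(x,y,z);q=np.stack([x,y],-1)@R.T+C
    return np.concatenate([q,z[...,None]],-1)
def unwrap(cam,yc,r=.032,n=20):
    # rows: phi from +50deg (far, top) to -50 (near operator); cols y from + (left) to -
    ph=np.radians(np.linspace(50,-50,200))[:,None];y=np.linspace(.014,-.014,112)[None]+yc
    P=b2w(r*np.sin(ph),y,.055+r*np.cos(ph)).reshape(-1,3)
    uv=proj(cam,P).astype(np.float32).reshape(200,112,2)
    return cv2.remap(cam["img"],uv[...,0],uv[...,1],cv2.INTER_CUBIC)
def sheet(cam,fn):
    ims=[]
    for y in(.064,.020,-.024):
        u=cv2.resize(unwrap(cam,y),None,fx=2,fy=2,interpolation=cv2.INTER_CUBIC)
        cv2.line(u,(0,200),(14,200),(255,0,0),2);ims+=[u,np.full((400,8,3),255,np.uint8)]
        for k in(-1,1): cv2.line(u,(0,int(200-k*.5/np.radians(100)*400)),(8,int(200-k*.5/np.radians(100)*400)),(0,255,0),1)
    return np.hstack(ims)
E
python3 - <<'E'
from h import *
a=dict(np.load("top0.npz"))
cv2.imwrite("pics/un0.png",sheet(a,0)[:,:,::-1])
p=pts(a)
# crown heights & dots; fiducials for xy check
B=(p[...,:2]-C)@R; z=p[...,2]
for y in(.064,.02,-.024):
    m=(abs(B[...,1]-y)<.010)&(abs(B[...,0])<.004)&(z>.07)&(z<.12);print(y,m.sum(),np.median(z[m]))
m=(np.hypot(B[...,0],B[...,1]+.07)<.012)&(z>.07);print("key",np.median(z[m]),m.sum())
print(proj(a,b2w(np.array([0,.0,.0]),np.array([.086,.042,-.002]),np.array([.078]*3)))-[270,170])
print("wheels",b2w(np.zeros(4),np.array([.064,.02,-.024,-.07]),np.full(4,.09)))
E
```

```text
0.064 30 0.08896159074564325
0.02 28 0.0879251489017191
-0.024 30 0.08436267420125376
key 0.10055520085879088 86
[[24.28644306 31.52786822]
 [41.16280835 39.73010029]
 [58.12940662 47.9761873 ]]
wheels [[ 0.49964197 -0.26760889  0.09      ]
 [ 0.48132562 -0.30761528  0.09      ]
 [ 0.46300926 -0.34762167  0.09      ]
 [ 0.44386034 -0.38944653  0.09      ]]
```

View pics/un0.png

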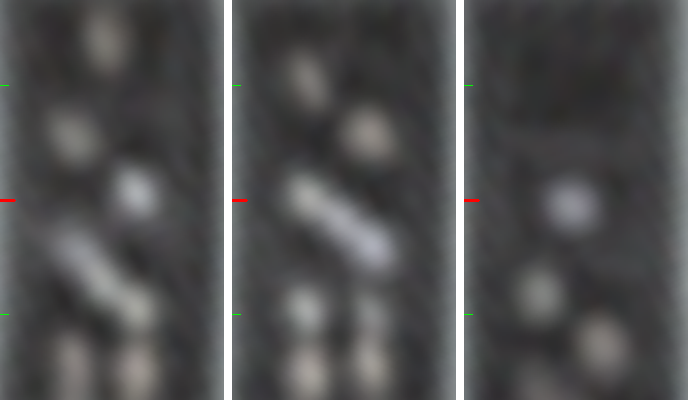

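Reading bars match my pose within about 1 mm. Unrolled digits: left about 2.3 (hanging), middle about 2.85, right about 1.0. Crown heights are 89, 88 and 84 mm, and the key top is at 100 mm. I'll move to the left wheel with the jaws shut.

Emit:
arm_command(xyz=[[20, -30, 0], [22, -33, 0], [22, -33, 0], [22, -33, 0], [22, -33, 0], [22, -33, 0], [22, -33, 0], [22, -33, 0], [22, -33, 0], [22, -33, 0], [22, -33, 0], [18, -29, 0], [5, -37, -10], [5, -37, -10], [5, -37, -10], [5, -37, -10], [5, -37, -10], [5, -37, -10], [5, -37, -10], [5, -37, -10]], spin=[0, 0, 0, 0, 0, 0, 0, 0, 0, 0, 0, 0, 0, 0, 0, 0, 0, 0, 0, -3.2], jaw=-1, squeeze=10)

```text
time: 2.1
tool_pos: [0.4896, -0.1978, 0.324]
tool_rot: [3.141, -0.001, 2.711]
contact_force: [2.1, -0.1, 0.4]
opening: 0.0005
grip_force: 0.0
```

Emit:
arm_command(xyz=[[1, -30, -10], [2, -25, -10], [0.5, -13, -10], [0, 0, -8], [0, 0, 0], [0, 0, 0], [0, 0, 0]], spin=[0, 0, 0, 0, 0, 0, 0])

```text
time: 2.8
tool_pos: [0.4934, -0.2632, 0.2874]
tool_rot: [3.142, 0.001, 2.713]
contact_force: [-0.1, -0.7, 0.1]
opening: 0.0003
grip_force: 0.0
```

Emit:
arm_command(xyz=[[0, -1, -10], [0, 0, -7], [0, 0, 0], [0, 0, 0], [0, 0, 0]], spin=[0, 0, 0, 0, 0])

```text
time: 3.3
tool_pos: [0.4933, -0.2653, 0.2698]
tool_rot: [3.142, 0.0, 2.712]
contact_force: [-0.7, -0.4, -0.9]
opening: 0.0
grip_force: 0.0
```

Emit:
arm_command(xyz=[[0, 0, -1], [0, 0, -0.5], [0, 0, 0], [0, 0, 0], [0, 0, 0]], spin=[0, 0, 0, 0, 0])

```text
time: 3.8
tool_pos: [0.4932, -0.2652, 0.2683]
tool_rot: [3.142, 0.0, 2.712]
contact_force: [1.0, -0.1, -0.6]
opening: 0.0002
grip_force: 0.0
```

Emit:
arm_command(xyz=[[0, 0, -1], [0, 0, 0], [0, 0, 0]], spin=[0, 0, 0])

```text
time: 4.1
tool_pos: [0.4933, -0.2653, 0.2675]
tool_rot: [-3.142, 0.001, 2.712]
contact_force: [-0.6, 0.0, 2.5]
opening: 0.0009
grip_force: 1.2
```

Emit:
arm_command(xyz=[[0, 0, -0.7], [0, 0, 0], [0, 0, 0]], spin=[0, 0, 0])

```text
time: 4.4
tool_pos: [0.4933, -0.2653, 0.2668]
tool_rot: [-3.142, 0.001, 2.712]
contact_force: [0.2, -0.0, 5.4]
opening: 0.0001
grip_force: 2.2
```

Emit:
arm_command(xyz=[[1.8, -0.8, 0], [1.8, -0.8, 0], [1.8, -0.8, 0], [1.8, -0.8, 0], [0, 0, 0]], spin=[0, 0, 0, 0, 0])

```text
time: 4.9
tool_pos: [0.5008, -0.2687, 0.2666]
tool_rot: [-3.142, 0.001, 2.712]
contact_force: [0.7, -0.3, 4.2]
opening: 0.0003
grip_force: 2.0
```

Emit:
arm_command(xyz=[[1.8, -0.8, -0.2], [1.8, -0.8, 0], [1.8, -0.8, 0], [1.8, -0.8, 0], [0, 0, 0]], spin=[0, 0, 0, 0, 0])

```text
time: 5.4
tool_pos: [0.5076, -0.2717, 0.2661]
tool_rot: [-3.142, -0.001, 2.712]
contact_force: [-1.3, -1.0, 3.7]
opening: 0.0006
grip_force: 1.9
```

Emit:
arm_command(xyz=[[0, 0, 6], [-7.3, 3.3, 0], [-7.3, 3.3, 0], [0, 0, -4], [0, 0, -1.4], [0, 0, 0], [0, 0, 0]], spin=[0, 0, 0, 0, 0, 0, 0])

```text
time: 6.1
tool_pos: [0.4931, -0.265, 0.2669]
tool_rot: [3.141, -0.0, 2.712]
contact_force: [-0.5, 1.2, 1.4]
opening: 0.0007
grip_force: 0.7
```

Emit:
arm_command(xyz=[[0, 0, -0.6], [0, 0, 0], [0, 0, 0]], spin=[0, 0, 0])

```text
time: 6.4
tool_pos: [0.4931, -0.265, 0.2665]
tool_rot: [3.141, 0.0, 2.712]
contact_force: [-0.1, 0.6, 3.0]
opening: 0.0005
grip_force: 1.3
```

Emit:
arm_command(xyz=[[0, 0, -0.7], [1.8, -0.8, 0], [1.8, -0.8, 0], [1.8, -0.8, 0], [1.8, -0.8, 0], [0, 0, 0]], spin=[0, 0, 0, 0, 0, 0])

```text
time: 7.0
tool_pos: [0.5006, -0.2684, 0.2657]
tool_rot: [3.142, 0.001, 2.712]
contact_force: [0.6, 1.8, 2.7]
opening: 0.0008
grip_force: 1.6
```

Emit:
arm_command(xyz=[[1.8, -0.8, -0.2], [1.8, -0.8, -0.2], [1.8, -0.8, 0], [1.8, -0.8, 0], [0, 0, 0]], spin=[0, 0, 0, 0, 0])

```text
time: 7.5
tool_pos: [0.5074, -0.2715, 0.265]
tool_rot: [3.142, -0.001, 2.712]
contact_force: [1.0, 1.2, 2.5]
opening: 0.0001
grip_force: 1.5
```

Emit:
arm_command(xyz=[[0, 0, 10], [0, 45, 10], [0, 45, 0], [0, 45, 0], [0, 45, 0], [0, 0, 0]], spin=[0, 0, 0, 0, 0, 0])

```text
time: 8.1
tool_pos: [0.5067, -0.0871, 0.2856]
tool_rot: [3.141, -0.002, 2.717]
contact_force: [0.5, -0.7, -0.4]
opening: 0.0005
grip_force: 0.0
```

```bash
cat > look.py <<'E'
from cell import *
from h import *
import sys
c=read_camera("top");cv2.imwrite(sys.argv[1],sheet(c,0)[:,:,::-1])
p=pts(c);B=(p[...,:2]-C)@R;z=p[...,2]
for y in(.064,.02,-.024):
    m=(abs(B[...,1]-y)<.010)&(abs(B[...,0])<.004)&(z>.07)&(z<.12);print(y,m.sum(),np.median(z[m]))
E
python3 look.py pics/un1.png
```

```text
0.064 31 0.08775961971277657
0.02 27 0.08815142985783875
-0.024 29 0.0848107675764993
```

View pics/un1.png

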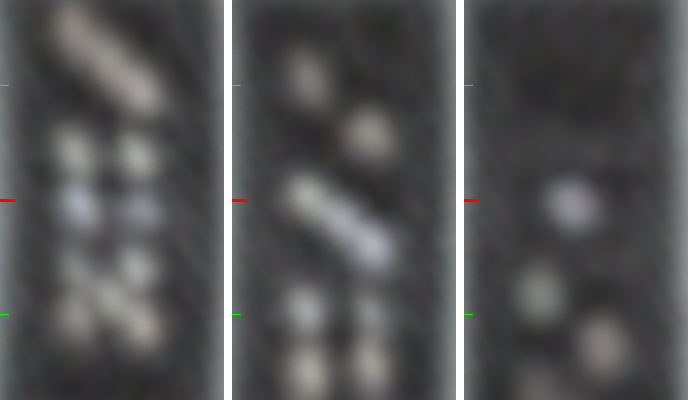

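Left now shows 4 about 0.1 rad past its click, while middle and right are unchanged. I'll nudge left back about 3 mm.

Emit:
arm_command(xyz=[[-6, -45, 0], [0, -45, 0], [0, -45, 0], [0, -41, 0], [0, 0, -10], [0, 0, -7], [0, 0, 0], [0, 0, 0]], spin=[0, 0, 0, 0, 0, 0, 0, 0])

```text
time: 8.95
tool_pos: [0.5014, -0.2666, 0.268]
tool_rot: [3.141, -0.001, 2.713]
contact_force: [0.7, -0.1, -0.5]
opening: 0.0004
grip_force: 0.0
```

Emit:
arm_command(xyz=[[0, 0, -1], [0, 0, -1], [0, 0, -1], [0, 0, 0], [0, 0, 0]], spin=[0, 0, 0, 0, 0])

```text
time: 9.45
tool_pos: [0.5016, -0.2672, 0.2655]
tool_rot: [3.141, 0.0, 2.712]
contact_force: [0.5, 1.9, 2.2]
opening: 0.0007
grip_force: 0.9
```

Emit:
arm_command(xyz=[[0, 0, -0.6], [-1, 0.4, 0], [-1, 0.4, 0], [-0.9, 0.4, 0], [0, 0, 0], [0, 0, 0]], spin=[0, 0, 0, 0, 0, 0])

```text
time: 10.05
tool_pos: [0.4986, -0.2666, 0.265]
tool_rot: [-3.141, 0.001, 2.712]
contact_force: [2.7, -1.7, 4.3]
opening: 0.0004
grip_force: 1.8
```

Emit:
arm_command(xyz=[[0, 0, 8], [-5, -22, 0], [-5.6, -22, 0], [0, 0, -5], [0, 0, -0.7], [0, 0, 0], [0, 0, 0]], spin=[0, 0, 0, 0, 0, 0, 0])

```text
time: 10.75
tool_pos: [0.4879, -0.3094, 0.2668]
tool_rot: [3.141, -0.001, 2.713]
contact_force: [-0.1, 0.3, -0.4]
opening: 0.0004
grip_force: 0.0
```

Emit:
arm_command(xyz=[[0, 0, -0.7], [0, 0, 0], [0, 0, 0]], spin=[0, 0, 0])

```text
time: 11.05
tool_pos: [0.488, -0.3098, 0.2663]
tool_rot: [3.141, -0.0, 2.712]
contact_force: [-0.7, 1.1, 1.5]
opening: 0.0005
grip_force: 0.7
```

Emit:
arm_command(xyz=[[0, 0, -1], [-1.8, 0.8, 0], [-1.8, 0.8, 0], [-1.8, 0.8, 0], [-1.8, 0.8, 0], [0, 0, 0]], spin=[0, 0, 0, 0, 0, 0])

```text
time: 11.65
tool_pos: [0.4806, -0.3073, 0.2656]
tool_rot: [-3.141, 0.001, 2.712]
contact_force: [2.4, -1.7, 4.1]
opening: 0.0004
grip_force: 2.0
```

Emit:
arm_command(xyz=[[-1.4, 0.6, -0.4], [-1.8, 0.8, 0], [-1.8, 0.8, 0], [-1.8, 0.8, 0], [-0.5, 0.2, 0], [0, 0, 0]], spin=[0, 0, 0, 0, 0, 0])

```text
time: 12.25
tool_pos: [0.4735, -0.304, 0.2652]
tool_rot: [-3.141, 0.001, 2.712]
contact_force: [4.8, -2.1, 4.9]
opening: 0.0003
grip_force: 2.5
```

Emit:
arm_command(xyz=[[0, 0, 6], [7.3, -3.3, 0], [7.3, -3.3, 0], [0, 0, -4], [0, 0, -1], [0, 0, 0], [0, 0, 0]], spin=[0, 0, 0, 0, 0, 0, 0])

```text
time: 12.95
tool_pos: [0.488, -0.3105, 0.266]
tool_rot: [3.142, 0.0, 2.712]
contact_force: [0.6, -1.1, 1.4]
opening: 0.001
grip_force: 1.2
```

Emit:
arm_command(xyz=[[0, 0, -1.2], [-1.8, 0.8, 0], [-1.8, 0.8, 0], [-1.8, 0.8, 0], [-1.8, 0.8, 0], [0, 0, 0]], spin=[0, 0, 0, 0, 0, 0])

```text
time: 13.55
tool_pos: [0.4804, -0.307, 0.2646]
tool_rot: [3.141, -0.001, 2.712]
contact_force: [-1.3, 0.5, 4.7]
opening: 0.0005
grip_force: 2.3
```

Emit:
arm_command(xyz=[[-1.5, 0.7, 0], [-1.8, 0.8, 0], [-1.8, 0.8, 0], [-1.6, 0.7, 0], [0, 0, 0], [0, 0, 10], [0, 40, 10], [0, 45, 0], [0, 45, 0], [0, 45, 0], [0, 40, 0], [0, 0, 0]], spin=[0, 0, 0, 0, 0, 0, 0, 0, 0, 0, 0, 0])

```text
time: 14.75
tool_pos: [0.4736, -0.0854, 0.2849]
tool_rot: [3.141, -0.002, 2.717]
contact_force: [-0.2, -0.0, -0.1]
opening: 0.0004
grip_force: 0.0
```

```bash
cat >> h.py <<'E'
D={0:[],1:[(0,0)],2:[(-1,-1),(1,1)],3:[(-1,-1),(0,0),(1,1)],4:[(-1,-1),(1,1),(-1,1),(1,-1)],5:[(-1,-1),(1,1),(-1,1),(1,-1),(0,0)]}
def values(cam):
    out=[]
    Y,X=np.mgrid[:200,:112]
    for y in(.064,.020,-.024):
        u=unwrap(cam,y).max(2).astype(float)[:,16:96];best=(-9,0)
        for v in np.arange(-.4,5.4,.02):
            t=np.zeros((200,112))
            for k,ds in D.items():
                for a,b in ds: t+=np.exp(-((X-55.5-16*a)**2+(Y-102.5-(k-v)*57.3-13.5*b)**2)/(2*8**2))
            t=np.minimum(t,1)[:,16:96]
            best=max(best,(np.corrcoef(t[15:185].ravel(),u[15:185].ravel())[0,1],v))
        out.append(np.round(best,2).tolist())
    return out
E
python3 - <<'E'
from h import *
print(values(dict(np.load("top0.npz"))))
E
echo 'print(values(c))' >> look.py
python3 look.py pics/un2.png
```

```text
[[0.87, 2.34], [0.93, 2.84], [0.91, 1.0]]
0.064 30 0.08706008993514869
0.02 28 0.08658396746803987
-0.024 31 0.08392482762405895
[[0.94, 4.22], [0.92, 1.82], [0.91, 1.0]]
```

Apparent half-digit offsets fit the run-out (crown height and dot shift agree), so left is truly at 4, middle at 2 and right at 1. Middle needs one more digit, pressed a bit more firmly.

Emit:
arm_command(xyz=[[14, -40, 0], [0, -45, 0], [0, -45, 0], [0, -45, 0], [0, -46, 0], [0, 0, -10], [0, 0, -7.5], [0, 0, -1], [0, 0, 0], [0, 0, 0]], spin=[0, 0, 0, 0, 0, 0, 0, 0, 0, 0])

```text
time: 15.8
tool_pos: [0.4884, -0.3093, 0.2665]
tool_rot: [3.141, 0.0, 2.713]
contact_force: [-0.8, 0.4, -0.2]
opening: 0.0004
grip_force: 0.0
```

Emit:
arm_command(xyz=[[0, 0, -0.7], [0, 0, -0.7], [0, 0, 0], [0, 0, 0]], spin=[0, 0, 0, 0])

```text
time: 16.2
tool_pos: [0.4882, -0.31, 0.2649]
tool_rot: [3.141, 0.0, 2.712]
contact_force: [0.6, 0.7, 1.2]
opening: 0.0008
grip_force: 0.6
```

Emit:
arm_command(xyz=[[0, 0, -1], [0, 0, -0.5], [0, 0, 0], [-1.8, 0.8, 0], [-1.8, 0.8, 0], [0, 0, 0]], spin=[0, 0, 0, 0, 0, 0])

```text
time: 16.8
tool_pos: [0.4848, -0.3091, 0.2639]
tool_rot: [-3.141, 0.003, 2.712]
contact_force: [5.4, -1.3, 4.5]
opening: 0.0006
grip_force: 2.3
```

Emit:
arm_command(xyz=[[-1.8, 0.8, -0.5], [-1.8, 0.8, -0.2], [-1.8, 0.8, 0], [0, 0, 0]], spin=[0, 0, 0, 0])

```text
time: 17.2
tool_pos: [0.4783, -0.3062, 0.2626]
tool_rot: [-3.141, -0.002, 2.712]
contact_force: [-0.8, 0.9, 6.5]
opening: 0.0004
grip_force: 3.3
```

Past the click crest (tangential force reversed). I'll continue to about 15 mm, then lift and look.

Emit:
arm_command(xyz=[[-1.8, 0.8, 0], [-1.8, 0.8, 0], [-1, 0.4, 0], [0, 0, 0], [0, 0, 10], [0, 40, 10], [0, 45, 0], [0, 45, 0], [0, 45, 0], [0, 45, 0], [0, 0, 0]], spin=[0, 0, 0, 0, 0, 0, 0, 0, 0, 0, 0])

```text
time: 18.3
tool_pos: [0.4734, -0.08, 0.2824]
tool_rot: [3.141, -0.004, 2.717]
contact_force: [1.2, -0.6, 0.2]
opening: 0.0005
grip_force: 0.0
```

```bash
python3 look.py pics/un3.png
```

```text
0.064 29 0.0869610193280046
0.02 29 0.08507835994131074
-0.024 32 0.08481218082145103
[[0.94, 4.22], [0.91, 0.86], [0.91, 1.0]]
```

Emit:
arm_command(xyz=[[-6, -43, 0], [-6, -44, 0], [-6, -43, 0], [-1, -44, 0], [0, -44, 0], [0, -42, 0], [0, 0, -8], [0, 0, -9], [0, 0, 0], [0, 0, 0]], spin=[0, 0, 0, 0, 0, 0, 0, 0, 0, 0])

```text
time: 19.35
tool_pos: [0.4554, -0.3433, 0.2651]
tool_rot: [3.141, -0.002, 2.713]
contact_force: [0.8, 0.2, -1.2]
opening: 0.0005
grip_force: 0.0
```

Emit:
arm_command(xyz=[[0, 0, -1], [0, 0, -1], [0, 0, 0], [0, 0, 0]], spin=[0, 0, 0, 0])

```text
time: 19.75
tool_pos: [0.4556, -0.344, 0.2637]
tool_rot: [-3.142, 0.0, 2.712]
contact_force: [0.1, 0.4, -0.0]
opening: 0.0006
grip_force: 0.0
```

Emit:
arm_command(xyz=[[0, 0, -0.7], [0, 0, -0.6], [0, 0, 0], [0, 0, 0]], spin=[0, 0, 0, 0])

```text
time: 20.15
tool_pos: [0.4556, -0.3443, 0.2624]
tool_rot: [3.142, 0.0, 2.712]
contact_force: [0.7, 0.9, 2.4]
opening: 0.0003
grip_force: 1.1
```

Emit:
arm_command(xyz=[[0, 0, -0.6], [0, 0, 0], [0, 0, 0]], spin=[0, 0, 0])

```text
time: 20.45
tool_pos: [0.4556, -0.3442, 0.2619]
tool_rot: [3.142, 0.0, 2.712]
contact_force: [0.6, 1.1, 3.6]
opening: 0.0005
grip_force: 1.9
```

Emit:
arm_command(xyz=[[0, 0, -0.8], [0, 0, 0], [1.8, -0.8, 0], [1.8, -0.8, 0], [1.8, -0.8, 0], [1.8, -0.8, 0], [0, 0, 0]], spin=[0, 0, 0, 0, 0, 0, 0])

```text
time: 21.15
tool_pos: [0.463, -0.3476, 0.2612]
tool_rot: [-3.141, 0.001, 2.712]
contact_force: [0.9, 1.3, 4.4]
opening: 0.0007
grip_force: 2.5
```

Emit:
arm_command(xyz=[[1.8, -0.8, 0], [1.8, -0.8, 0], [1.8, -0.8, 0], [1, -0.4, 0], [0, 0, 0]], spin=[0, 0, 0, 0, 0])

```text
time: 21.65
tool_pos: [0.4691, -0.3503, 0.2608]
tool_rot: [-3.141, -0.0, 2.712]
contact_force: [-1.0, 0.0, 5.4]
opening: 0.0004
grip_force: 2.7
```

Emit:
arm_command(xyz=[[0, 0, 6], [-7, 3.2, 0], [-7, 3.2, 0], [0, 0, -3.5], [0, 0, -1.5], [0, 0, 0], [0, 0, 0]], spin=[0, 0, 0, 0, 0, 0, 0])

```text
time: 22.35
tool_pos: [0.4551, -0.3438, 0.2618]
tool_rot: [3.141, -0.0, 2.712]
contact_force: [-1.3, 0.8, 1.7]
opening: 0.0004
grip_force: 1.1
```

Emit:
arm_command(xyz=[[0, 0, -0.5], [0, 0, 0], [0, 0, 0]], spin=[0, 0, 0])

```text
time: 22.65
tool_pos: [0.4552, -0.3438, 0.2615]
tool_rot: [3.142, 0.0, 2.712]
contact_force: [-1.0, 1.7, 2.9]
opening: 0.0001
grip_force: 1.7
```

Emit:
arm_command(xyz=[[0, 0, -1], [0, 0, 0], [1.8, -0.8, 0], [1.8, -0.8, 0], [1.8, -0.8, 0], [1.8, -0.8, 0], [0, 0, 0]], spin=[0, 0, 0, 0, 0, 0, 0])

```text
time: 23.35
tool_pos: [0.4629, -0.3473, 0.2609]
tool_rot: [-3.141, 0.002, 2.712]
contact_force: [1.9, 2.1, 5.5]
opening: 0.0008
grip_force: 2.7
```

Emit:
arm_command(xyz=[[1.8, -0.8, 0], [1.8, -0.8, 0], [1.8, -0.8, 0], [1, -0.4, 0], [0, 0, 0], [0, 0, 10], [0, 20, 12], [0, 45, 0], [0, 45, 0], [0, 45, 0], [0, 45, 0], [0, 45, 0], [0, 0, 0]], spin=[0, 0, 0, 0, 0, 0, 0, 0, 0, 0, 0, 0, 0])

```text
time: 24.65
tool_pos: [0.4683, -0.1006, 0.2826]
tool_rot: [3.14, -0.001, 2.717]
contact_force: [-0.8, 0.6, -0.0]
opening: 0.0003
grip_force: 0.0
```

```bash
python3 look.py pics/un4.png
```

```text
0.064 30 0.0874238037034255
0.02 29 0.08524224178316264
-0.024 29 0.08424172259479557
[[0.94, 4.2], [0.91, 0.86], [0.92, 2.92]]
```

View pics/un4.png

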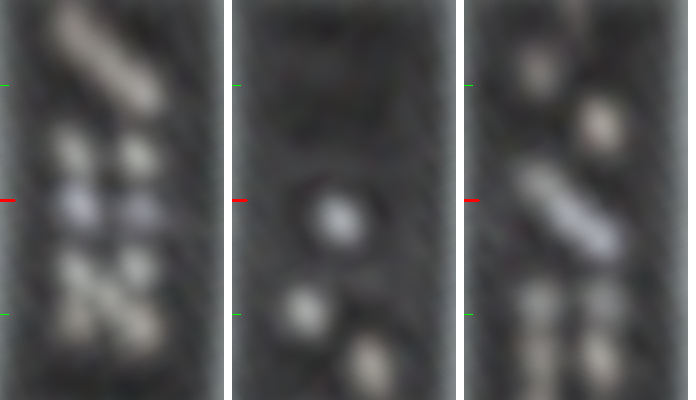

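Left shows 4 dots, middle 1 and right 3 between the bars, all in their clicks within the run-out offset. Now the key.

Emit:
arm_command(xyz=[[-5, -44, 8], [-5, -44, 2], [-5, -44, 0], [-5, -44, 0], [-5, -44, 0], [0, -44, 0], [0, -20, 0], [0, 0, -5], [0, 0, -5], [0, 0, 0], [0, 0, 0]], spin=[0, 0, 0, 0, 0, 0, 0, 0, 0, 0, 0])

```text
time: 25.8
tool_pos: [0.4438, -0.3879, 0.2822]
tool_rot: [3.141, -0.001, 2.713]
contact_force: [0.5, 0.4, 0.3]
opening: 0.0003
grip_force: 0.0
```

Emit:
arm_command(xyz=[[0, 0, -2], [0, 0, -2], [0, 0, 0], [0, 0, 0]], spin=[0, 0, 0, 0])

```text
time: 26.2
tool_pos: [0.4438, -0.3887, 0.2784]
tool_rot: [3.142, 0.0, 2.712]
contact_force: [-0.7, -0.6, -0.4]
opening: 0.0005
grip_force: 0.0
```

Emit:
arm_command(xyz=[[0, 0, -2], [0, 0, -2], [0, 0, -1], [0, 0, 0], [0, 0, 0]], spin=[0, 0, 0, 0, 0])

```text
time: 26.7
tool_pos: [0.4438, -0.3888, 0.2735]
tool_rot: [3.141, 0.0, 2.712]
contact_force: [0.2, 1.7, 4.3]
opening: 0.0007
grip_force: 2.0
```

Emit:
arm_command(xyz=[[0, 0, -1], [0, 0, -1], [0, 0, 0], [0, 0, 0]], spin=[0, 0, 0, 0])

```text
time: 27.1
tool_pos: [0.4437, -0.3888, 0.2722]
tool_rot: [-3.141, 0.001, 2.712]
contact_force: [0.0, 3.1, 9.4]
opening: 0.0003
grip_force: 4.8
```

Emit:
arm_command(xyz=[[0, 0, -0.5], [0, 0, 0], [0, 0, 0]], spin=[0, 0, 0])

```text
time: 27.4
tool_pos: [0.4437, -0.3888, 0.2721]
tool_rot: [-3.141, 0.001, 2.712]
contact_force: [-1.0, 3.9, 13.1]
opening: 0.0008
grip_force: 6.2
```

Emit:
arm_command(xyz=[[0, 0, 10], [0, 0, 20], [0, 0, 30], [0, 45, 20], [0, 45, 0], [0, 45, 0], [0, 45, 0], [0, 45, 0], [0, 45, 0], [0, 0, 0], [0, 0, 0], [0, 0, 0]], spin=[0, 0, 0, 0, 0, 0, 0, 0, 0, 0, 0, 0])

```text
time: 28.6
tool_pos: [0.4438, -0.1197, 0.3508]
tool_rot: [-3.141, 0.0, 2.711]
contact_force: [0.2, -0.9, -0.2]
opening: 0.0006
grip_force: 0.0
```

```bash
cat >> look.py <<'E'
m=(np.hypot(B[...,0],B[...,1]+.07)<.012)&(z>.07);print("key",np.median(z[m]))
E
python3 look.py pics/un5.png
```

```text
0.064 28 0.0872214734977994
0.02 30 0.0851669321204851
-0.024 29 0.08368723856287064
[[0.94, 4.22], [0.91, 0.86], [0.92, 2.92]]
key 0.09967049656125204
```

The key bottomed out (13 N, position no longer moving) and has come back up. The wheels are unchanged.

```bash
python3 -c "
from cell import *
print(hand_in())"
```

```text
the job is handed in; nothing more can be done
None
```

I set the wheels to 4-1-3, pressed the call key fully down and let it go, and handed the job in; the last camera check read 4-1-3 with the key back up, but hand-in gave no verdict.

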